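# Turn the milled block in the slide-jaw fixture

## Task

The slotted block standing in the open slide-jaw fixture has its slot towards the fixed jaw. Turn the block a quarter turn so that the slot faces the dial gauge, standing flat on the bed at the middle of the jaws' width, then slide the jaw up by its black grip until the block sits snug between both jaws, and let go. Leave the plain spare block on the bench where it is.

Things in the scene. Friction and masses are not known exactly. Their poses are not given: they have to be found in the camera images.
- block_center (a point): The work: upright aluminium block, 40 (its x) x 50 (y) x 60 mm, 0.3 kg, loose on the fixture's bed between the open jaws. A slot 14 wide, 12 deep runs down its +x face, seen from above as a notch. Point: its centre, 30 mm above the bed; +x points out of the slotted face, at first to the fixed jaw within 10 degrees. Grip the plain y faces 5 to 12 mm above the centre: fingers pass over the jaws.
- gauge_tip (a point): Tip of the dial gauge on the bolted-down fixture, 60 mm above the bench, with the fixture's axes: +x from sliding to fixed jaw, +y from jaws to gauge. In this frame (mm): jaws' middle line y=-85; flat bed z=-30; fixed jaw's face x=25; sliding jaw's face x=-65 + joint. Jaws: 74 wide, 10 above the bed. Clamped, the block's centre is at (0,-85,0). Dial and post: y 10 to 95, up to z=29.
- jaw_grip (a point): Black upright grip of the sliding jaw, 16 x 16 mm, 50 mm tall above the jaw's top; pinch it from above across the slide, or push it. Point: on its axis, 18 mm below its top, 72 mm above the bench, 60 mm behind the jaw's face; axes as the fixture's, +x towards the block.
- jaw (a joint): Travel of the sliding jaw along the fixture's +x towards the fixed jaw: 0 is fully open (90 mm between the faces), 0.06 m leaves 30 mm. Shut on the block's 50 mm width it reads 0.040. It slides with about 3 N of friction and stays where it is left; it can push the block along the bed to the fixed jaw.
- spare_center (a point): A bystander: plain aluminium block without slot, 40 x 50 x 60 mm, loose, upright on the bench on the side of the fixture away from the gauge; point: its centre, 30 mm above the bench. Also near, not used: a jar 65 mm tall and 50 mm wide on the same side and a marker pen 140 mm long on the bench beyond the fixed jaw.
There are look-alikes about, which are no part of the job. What is shaped like the part that bears block_center but purple is not meant.

How it is judged (in metres and radians):
At the end, for the whole second after the job is handed in: The block stands upright on the bed, slot towards the gauge within 10 degrees, centre within 18 mm of the jaws' middle line and 8 mm of its clamped place along the slide; the sliding jaw is at rest, shut on it (joint 0.036 to 0.044); nothing is held (angle between the x axis of block_center and the y axis of gauge_tip, either way round below 0.175 rad and x of gauge_tip in the frame of block_center above 0.03 m and x of block_center in the frame of gauge_tip between -0.008 and 0.008 m and y of block_center in the frame of gauge_tip between -0.103 and -0.067 m and z of block_center in the frame of gauge_tip between -0.005 and 0.005 m and angle between block_center's own z axis and vertical below 0.1 rad and value of joint jaw between 0.036 and 0.044 m and velocity of joint jaw below 0.01 m/s); the robot touches nothing.
It fails at once if the spare block is moved more than 20 mm (distance of spare_center from where it was at the start of the episode above 0.02 m).
It also fails if it takes over 43 s, if anything falls off the work surface, if the arm or the gripper's body presses on something with over 40 N, if the wrist force passes 120 N, or if a joint passes its speed limit or range.

## Robot

A 7-joint arm with a two-finger parallel gripper is mounted at the origin on the work surface. World frame = base frame: x ahead of the robot, y to its left, z up, the work surface at z = 0. Lengths are in m, angles in degrees, forces in N, time in s.
With the tool pointing down it reaches from about 0.4 to 0.85 m from the base axis. Payload 4.4 kg.
Tool frame: the origin (TCP) lies at the very end of the fingers, on their centre line; the grasp point (between the pads) lies 19 mm behind it (r.grasp_offset is the distance from the TCP to the grasp point, in m); z points along the fingers, y is the line along which they close (so a half turn about z gives the same grasp; the last joint's range is limited). The gripper opens to 94 mm and grips with 3 to 60 N. Pads are 16 mm wide; open, the fingers measure 119 mm over their backs; the gripper's body (75 mm by 177 mm) begins 78 mm behind the grasp point.
Start: joints at [62.693, 36.005, 2.206, 86.941, -1.547, 57.084, -1.146], TCP at [0.26, -0.596, 0.205] pointing down, gripper open.
Joint ranges: [-175.42, 175.42], [-21.48, 121.26], [-71.46, 75.88], [10.55, 141.38], [-63.04, 243.04], [13.31, 113.54], [-168.57, 168.57]. Speed limits (degrees/s): [147.25, 147.25, 180, 180, 180, 180, 180].

## Interface

Orientations are given as a 3x3 rotation matrix whose columns are the frame's x, y, z axes.
In Python, from rig import r gives the robot as it stands.
- The arm moves only by the shell command python3 -m handwheel 'ROWS' [FORCE]. ROWS is JSON, a list that holds one entry, the list of rows, each a list of 7 numbers: the shift along the tool's x, y, z in mm, then the turn, a rotation vector about the tool's x, y, z in rad, then the finger opening in mm, from 0 to 94. A call has 1 to 12 rows; each row shifts and turns the commanded pose from where the row before left it, along the tool's axes as they then stand; what a row does not reach is not made up. A row lasts 1/8 s, in which the tool goes at most 62.5 mm and 10.7 degrees, less where a joint would pass 70% of its speed; a pose out of reach is approached as far as the arm can. A call is refused whole if a number of a shift passes 62.5 or a number of a turn 0.188, either way. A call with a gripper value outside its range is refused whole. The fingers move at their own pace and stop on an object; FORCE is the grip in N (left out, the last holds). Time passes only in rows, so rows that do not move let the fingers close. It gives the time, the measured TCP pose, the force, the opening and the grip force at its end, in the units of the state.
- r.get_state(): the state, without advancing time (a new reading comes with each control period).
- r.get_image(name): name is "scene" or "top" or "wrist"; returns (picture, depth): 400x640x3 uint8, red, green, blue; 400x640 float32, m along the optical axis (not along the pixel's ray), 0 where there is no reading.
- r.camera_params(name): a dict with "K" (3x3 intrinsics, pixels), "world_to_cam" (4x4, takes a point from world to camera coordinates). Camera axes: x right, y down, z forward; pixel columns grow to the right and rows downward; lengths in m; the calibration is good to about 2 mm. The wrist camera is an equidistant fisheye: a pixel r from the principal point sees the ray r / f radians off the axis. A picture is of the moment at which its call begins: read the wrist's pose just before it. camera_params takes no time and is no camera call; for the wrist camera it gives the pose at the moment of the call.
- r.sign_off(): hands the job in; it is judged then, once.
The state is a dict: "time": time; "joints": joint angles; "qvel": joint speeds; "joint_torque": joint torques, N m; "tool_pos": TCP position; "tool_rot": TCP orientation; "force": force on the tool from outside, world axes, zero at the start; "wrist_torque": the same for the moment, N m; "gripper_width": opening from 0.0 (shut) to 1.0 (fully open); "grip_force": force on a finger pad.
Only numpy, scipy, OpenCV 4.12 (cv2) and the standard library are available. Lean on these libraries where they do the work, as an engineer would, in place of code of your own. Each camera call takes 0.05 s, during which the arm holds its last target. There are 200 camera calls.

## Working session

There is one attempt and no reset: what is moved stays moved. The work goes in short steps, Python scripts to look and compute and a shell command to move; the robot and the scene stay as the last step left them, time stands still between calls to the robot, and variables do not carry over. Pictures are saved under pics/ and viewed, at most 10 in all, crops included, and the job is handed in when it is done.

```bash
mkdir -p pics
cat > h.py <<'E'
import numpy as np,cv2
from rig import r
def snap(n,f):
    s=r.get_state();P=r.camera_params(n);im,d=r.get_image(n)
    np.savez('pics/'+f+'.npz',im=im,d=d,K=P['K'],W=P['world_to_cam'])
    cv2.imwrite('pics/'+f+'.png',im[:,:,::-1]);return im,d
def pt(f,u,v,z=None):
    D=np.load('pics/'+f+'.npz');K,W,d=D['K'],D['W'],D['d']
    ray=np.linalg.inv(K)@[u,v,1];Wi=np.linalg.inv(W);R,o=Wi[:3,:3],Wi[:3,3]
    if z is None: k=np.median(d[v-1:v+2,u-1:u+2])
    else: k=(z-o[2])/(R@ray)[2]
    return o+R@ray*k
E
python3 - <<'E'
from h import *
snap('top','top1');snap('scene','sc1')
s=r.get_state();print(s['time'],s['tool_pos'],np.round(s['tool_rot'],3))
E
```

```text
0.1 [ 0.25939131 -0.5953755   0.20468673] [[ 0.917  0.399 -0.001]
 [ 0.399 -0.917  0.001]
 [-0.    -0.002 -1.   ]]
```

View pics/top1.png

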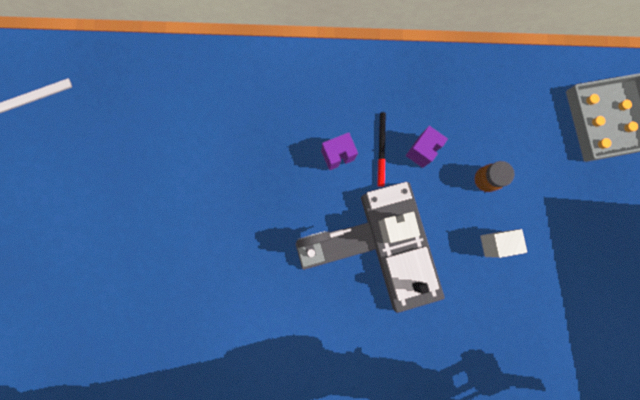

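View pics/sc1.png

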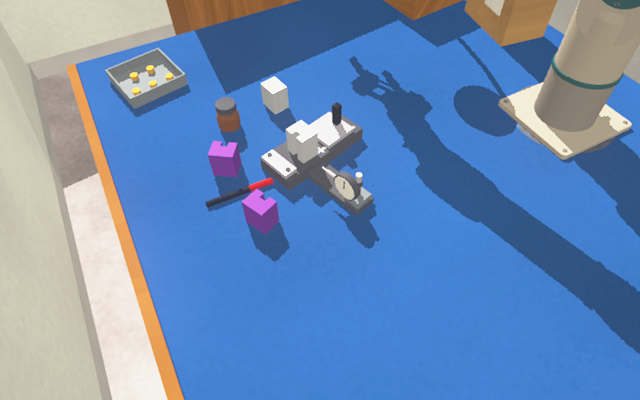

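The top view shows the fixture at about (360–440, 185–310): fixed jaw at the top, grip at (420, 287), block at (398, 228), and gauge to the left at (310, 250). The spare is at (503, 243). I'll enlarge the fixture.

Run:
```python
from h import *
im=cv2.imread('pics/top1.png')[175:320,290:450]
cv2.imwrite('pics/c1.png',cv2.resize(im,(640,580),interpolation=cv2.INTER_CUBIC))
for u,v in [(398,232),(420,287),(503,243),(375,196),(406,188),(410,265),(345,233),(312,252)]: print(u,v,pt('top1',u,v).round(4))
```

```text
398 232 [ 0.5718 -0.1439  0.0898]
420 287 [ 0.4841 -0.1787  0.0897]
503 243 [ 0.5567 -0.3316  0.0585]
375 196 [ 0.6367 -0.1146  0.0398]
406 188 [ 0.6518 -0.1697  0.04  ]
410 265 [ 0.5174 -0.1753  0.0391]
345 233 [ 0.5724 -0.0646  0.0137]
312 252 [ 0.538  -0.0047  0.0836]
```

View pics/c1.png

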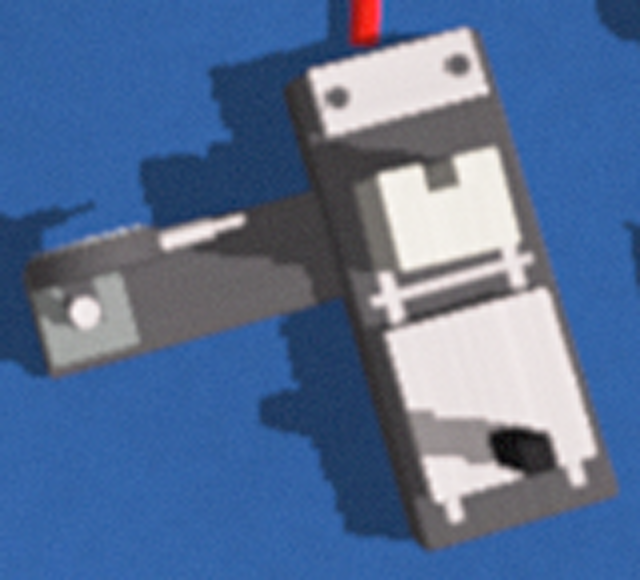

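```bash
cat > m.py <<'E'
from h import *
c=lambda x,y,z: pt('top1',290+(x-1.5)/4,175+(y-1.5)/4,z)
fl,fr=c(322,138,.04),c(490,95,.04)
sl,sr=c(386,330,.04),c(553,288,.04)
bl=[c(*p,.09) for p in[(380,182),(398,273),(523,240),(500,147)]]
print('jaw',fl,fr,sl,sr,np.linalg.norm(fl-fr),np.linalg.norm((fl+fr-sl-sr)/2))
y=(fl-fr)+(sl-sr);y/=np.linalg.norm(y);x=np.array([y[1],-y[0],0]);
print('fix yaw',np.degrees(np.arctan2(x[1],x[0])))
O=(fl+fr)/2-25*x/1000+85*y/1000;O[2]=.06;print('tip',O)
F=lambda p:1000*np.array([(p-O)@x,(p-O)@y,p[2]-.06])
print('block',[b.round(4) for b in bl],[np.linalg.norm(bl[i]-bl[i-1]).round(4) for i in range(4)])
b=np.mean(bl,0);e=bl[0]-bl[1]+bl[3]-bl[2];print('c',b,F(b),np.degrees(np.arctan2(e[1],e[0])))
g=pt('top1',420,287);print('slid',F((sl+sr)/2),'grip',F(g),'tipcheck',F(pt('top1',350,232)))
print('spare',F(pt('top1',508,242)),'clamped centre',O-.085*y)
E
python3 m.py
```

```text
jaw [ 0.61345327 -0.10596909  0.04      ] [ 0.63355974 -0.18032749  0.04      ] [ 0.53054497 -0.13358115  0.04      ] [ 0.54939892 -0.20683241  0.04      ] 0.07702884145197805 0.0878076555640315
fix yaw 14.785580453928782
tip [ 0.57764211 -0.0673429   0.06      ]
block [array([ 0.5908, -0.1221,  0.09  ]), array([ 0.554 , -0.1292,  0.09  ]), array([ 0.568 , -0.1805,  0.09  ]), array([ 0.6058, -0.1716,  0.09  ])] [np.float64(0.0518), np.float64(0.0375), np.float64(0.0532), np.float64(0.0389)]
c [ 0.57963757 -0.15088223  0.09      ] [-19.39005223 -81.28239006  30.        ] 12.105645388409624
slid [-62.67392507 -89.84429955 -20.        ] grip [-118.89246137  -83.77642684   29.66981233] tipcheck [ -4.78468439  -5.21080238 -46.85682962]
spare [ -88.09938759 -258.89481436   -0.99977174] clamped centre [ 0.59933431 -0.14952835  0.06      ]
```

```bash
python3 -m handwheel '[[[39,-23,0,0,0,0,94],[39,-23,0,0,0,0,94],[39,-23,0,0,0,0,94],[39,-23,0,0,0,0,94],[39,-23,0,0,0,0,94],[39,-23,0,0,0,0,94],[39,-23,0,0,0,0,94],[39,-23,0,0,0,0,94],[39,-23,0,0,0,0,94],[39,-23,0,0,0,0,94],[39,-23,0,0,0,0,94],[39,-23,0,0,0,0.16,94]]]' 20 && python3 -m handwheel '[[[0,0,0,0,0,0,94],[0,0,0,0,0,0,94]]]'
python3 - <<'E'
from h import *
im,d=snap('wrist','w1')
D=np.load('pics/w1.npz');print(D['K'],D['W'].round(3),r.get_state()['joints'])
E
```

```text
time: 1.6
tool_pos: [0.5789, -0.1548, 0.2051]
tool_rot: [[0.97, 0.244, -0.001], [0.244, -0.97, 0.0], [-0.001, -0.0, -1.0]]
force: [0.6, -0.6, 0.3]
gripper_width: 0.998
grip_force: 0.0
time: 1.85
tool_pos: [0.5778, -0.1565, 0.205]
tool_rot: [[0.969, 0.249, -0.001], [0.249, -0.969, -0.001], [-0.001, 0.0, -1.0]]
force: [0.3, 0.6, 0.1]
gripper_width: 0.999
grip_force: 0.0
[[309.70691629   0.         322.58322763]
 [  0.         309.70691629 200.36876929]
 [  0.           0.           1.        ]] [[ 0.25  -0.968  0.    -0.295]
 [-0.936 -0.241  0.255  0.476]
 [-0.246 -0.064 -0.967  0.523]
 [ 0.     0.     0.     1.   ]] [ 10.00442953  31.76269955   3.95170025  95.56112284  -2.53353628
  52.81899778 -60.78055388]
```

View pics/w1.png

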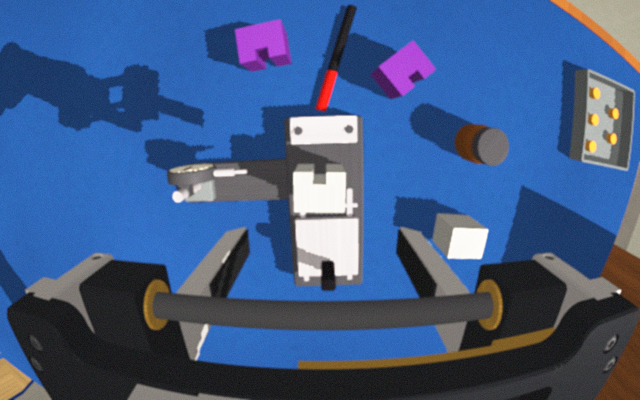

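The wrist view shows the fixture aligned with the tool: fixed jaw at (322, 130), block top at (320, 190), grip at (328, 272). I'll crop it for exact corners.

```bash
python3 - <<'E'
from h import *
im=cv2.imread('pics/w1.png')[108:298,270:380]
cv2.imwrite('pics/c2.png',cv2.resize(im,None,fx=3.1579,fy=3.1579,interpolation=cv2.INTER_CUBIC)[:600])
im=cv2.imread('pics/w1.png')[108:228,280:370]
cv2.imwrite('pics/c2.png',cv2.resize(im,(450,600),interpolation=cv2.INTER_CUBIC))
E
cat >> h.py <<'E'
def wpt(f,u,v,z):
    D=np.load('pics/'+f+'.npz');K,W=D['K'],D['W'];Wi=np.linalg.inv(W)
    a=np.array([u-K[0,2],v-K[1,2]])/K[0,0];t=np.linalg.norm(a)
    ray=Wi[:3,:3]@np.r_[a/t*np.sin(t),np.cos(t)];o=Wi[:3,3]
    return o+ray*(z-o[2])/ray[2]
E
```

```text
(no output)
```

View pics/c2.png

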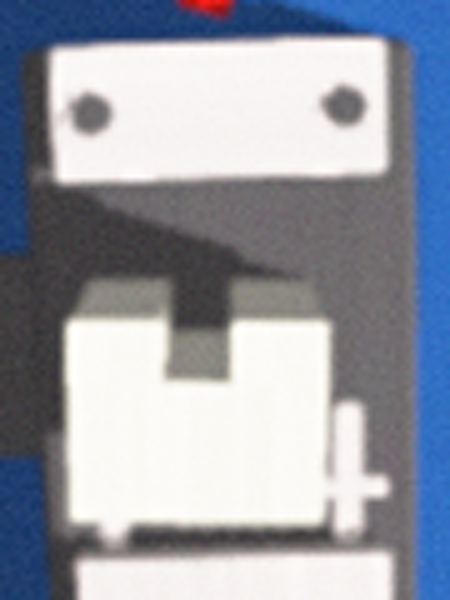

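```bash
cat > m2.py <<'E'
from h import *
c=lambda x,y,z: wpt('w1',280+(x-2)/5,108+(y-2)/5,z)
fl,fr,sl,sr=[c(*p,.04) for p in[(57,185),(388,175),(75,558),(393,550)]]
bl=[c(*p,.09) for p in[(65,317),(68,523),(326,525),(331,320)]]
y=(fl-fr)+(sl-sr);y/=np.linalg.norm(y);x=np.array([y[1],-y[0],0])
print('w',np.linalg.norm(fl-fr),np.linalg.norm(sl-sr),'gap',(fl+fr-sl-sr)@x/2,'yaw',np.degrees(np.arctan2(x[1],x[0])))
O=(fl+fr)/2-.025*x+.085*y;O[2]=.06
F=lambda p:1000*np.array([(p-O)@x,(p-O)@y,p[2]-.06])
print([np.linalg.norm(bl[i]-bl[i-1]).round(4) for i in range(4)])
b=np.mean(bl,0);e=bl[0]-bl[1]+bl[3]-bl[2];f=bl[0]-bl[3]+bl[1]-bl[2]
print('block',b,F(b),np.degrees(np.arctan2(e[1],e[0])),np.degrees(np.arctan2(f[1],f[0]))-90)
print('tip',O,'slid',F((sl+sr)/2),'clamp',O-.085*y)
g=wpt('w1',327.5,264.5,.09);print('grip front',g,F(g))
E
python3 m2.py
```

```text
w 0.07373641237445848 0.07467823190845303 gap 0.08728516071715384 yaw 16.077597053165658
[np.float64(0.0513), np.float64(0.0415), np.float64(0.0514), np.float64(0.0413)]
block [ 0.58078685 -0.15181406  0.09      ] [-18.725339  -78.6233902  30.       ] 14.023501667377795 13.873244156502537
tip [ 0.57700592 -0.07108005  0.06      ] slid [-62.28516072 -85.31670596 -20.        ] clamp [ 0.60054573 -0.15275549  0.06      ]
grip front [ 0.50707428 -0.17970916  0.09      ] [-97.28006624 -85.01355482  30.        ]
```

```bash
python3 -m handwheel '[[[2,-2,20,0,0,0.01,94],[2,-2,20,0,0,0,94],[0,0,20,0,0,0,94],[0,0,20,0,0,0,94],[0,0,20,0,0,0,94],[0,0,20,0,0,0,94],[0,0,20,0,0,0,94],[0,0,10,0,0,0,94],[0,0,6,0,0,0,94],[0,0,0,0,0,0,94]]]' && python3 -m handwheel '[[[0,0,0,0,0,0,40],[0,0,0,0,0,0,40],[0,0,0,0,0,0,40],[0,0,0,0,0,0,40],[0,0,0,0,0,0,40],[0,0,0,0,0,0,40],[0,0,0,0,0,0,40]]]' 25
```

```text
time: 3.15
tool_pos: [0.5813, -0.1516, 0.0496]
tool_rot: [[0.971, 0.238, 0.0], [0.238, -0.971, -0.0], [0.0, 0.0, -1.0]]
force: [0.2, 0.2, 1.1]
gripper_width: 1.0
grip_force: 0.0
time: 4.03
tool_pos: [0.5815, -0.1513, 0.0496]
tool_rot: [[0.971, 0.238, 0.0], [0.238, -0.971, -0.0], [0.0, 0.0, -1.0]]
force: [0.2, -0.9, 0.6]
gripper_width: 0.53
grip_force: 25.0
```

```bash
python3 -m handwheel '[[[0,0,-10,0,0,0,40],[0,0,-10,0,0,0,40],[7,3,0,0,0,0,40],[7,2.5,0,0,0,0,40],[0,0,0,0,0,-0.16,40],[0,0,0,0,0,-0.16,40],[0,0,0,0,0,-0.16,40],[0,0,0,0,0,-0.16,40],[0,0,0,0,0,-0.16,40]]]' && python3 -m handwheel '[[[0,0,0,0,0,-0.16,40],[0,0,0,0,0,-0.16,40],[0,0,0,0,0,-0.16,40],[0,0,0,0,0,-0.16,40],[0,0,0,0,0,-0.16,40],[0,0,0,0,0,0,40],[0,0,0,0,0,0,40]]]'
python3 - <<'E'
from h import *
snap('wrist','w2');im=cv2.imread('pics/w2.png')[100:300,180:460];cv2.imwrite('pics/c3.png',cv2.resize(im,None,fx=2.5,fy=2.5))
R=r.get_state()['tool_rot'];print(np.degrees(np.arctan2(R[1][0],R[0][0])))
E
```

```text
time: 5.15
tool_pos: [0.5965, -0.1532, 0.069]
tool_rot: [[0.501, 0.865, -0.0], [0.865, -0.501, 0.0], [-0.0, -0.0, -1.0]]
force: [-0.3, -0.2, -3.7]
gripper_width: 0.529
grip_force: 25.0
time: 6.02
tool_pos: [0.5963, -0.1533, 0.0692]
tool_rot: [[-0.264, 0.965, -0.0], [0.965, 0.264, 0.0], [0.0, -0.0, -1.0]]
force: [0.0, 0.2, -3.1]
gripper_width: 0.532
grip_force: 25.0
105.33503490724162
```

View pics/c3.png

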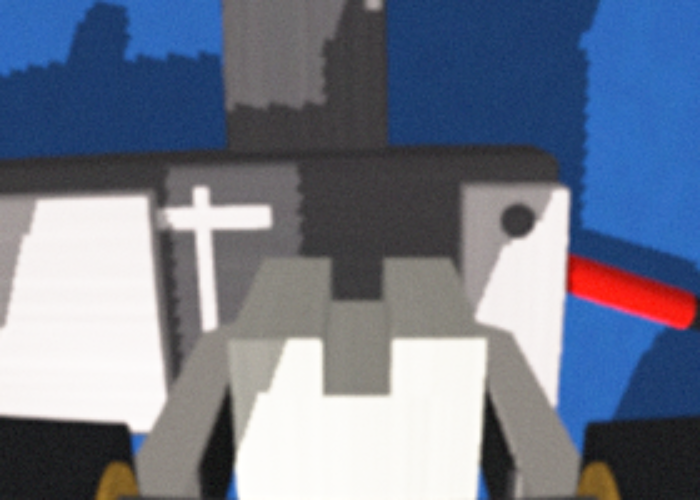

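The block is held with its slot towards the gauge. Next I lower it, release it, lift clear, go over the grip and turn back.

```bash
python3 -m handwheel '[[[0,0,8,0,0,0,40],[0,0,8,0,0,0,40],[0,0,3,0,0,0,40],[0,0,0.5,0,0,0,40],[0,0,0,0,0,0,40],[0,0,0,0,0,0,75],[0,0,0,0,0,0,75],[0,0,0,0,0,0,75],[0,0,0,0,0,0,75]]]' && python3 -m handwheel '[[[0,0,-10,0,0,0,75],[0,0,-20,0,0,0,75],[0,0,-30,0,0,0,75],[0,0,-40,0,0,0,60],[0,-40,0,0,0,0,60],[0,-40,0,0,0,0,60],[0,-40,0,0,0,0.157,60],[0,0,0,0,0,0.157,60],[0,0,0,0,0,0.157,60],[0,0,0,0,0,0.157,60],[0,0,0,0,0,0.157,60],[0,0,0,0,0,0.157,60]]]' && python3 -m handwheel '[[[0,0,0,0,0,0.157,60],[0,0,0,0,0,0.157,60],[0,0,0,0,0,0.157,60],[0,0,0,0,0,0.157,60],[0,0,0,0,0,0,60],[0,0,0,0,0,0,60]]]'
python3 - <<'E'
from h import *
snap('wrist','w3');im=cv2.imread('pics/w3.png');cv2.imwrite('pics/w3b.png',im)
R=r.get_state()['tool_rot'];print(np.degrees(np.arctan2(R[1][0],R[0][0])))
E
```

```text
time: 7.2
tool_pos: [0.5964, -0.1532, 0.0502]
tool_rot: [[-0.267, 0.964, 0.0], [0.964, 0.267, -0.0], [-0.0, 0.0, -1.0]]
force: [-0.9, 0.3, 0.1]
gripper_width: 0.8
grip_force: 0.0
time: 8.7
tool_pos: [0.4809, -0.185, 0.1507]
tool_rot: [[0.626, 0.78, 0.001], [0.78, -0.626, -0.0], [0.001, 0.001, -1.0]]
force: [0.2, 0.4, -0.2]
gripper_width: 0.639
grip_force: 0.0
time: 9.45
tool_pos: [0.4808, -0.185, 0.1503]
tool_rot: [[0.963, 0.27, 0.001], [0.27, -0.963, 0.0], [0.001, 0.0, -1.0]]
force: [0.4, 0.1, 0.4]
gripper_width: 0.641
grip_force: 0.0
15.647920568188484
```

View pics/w3b.png

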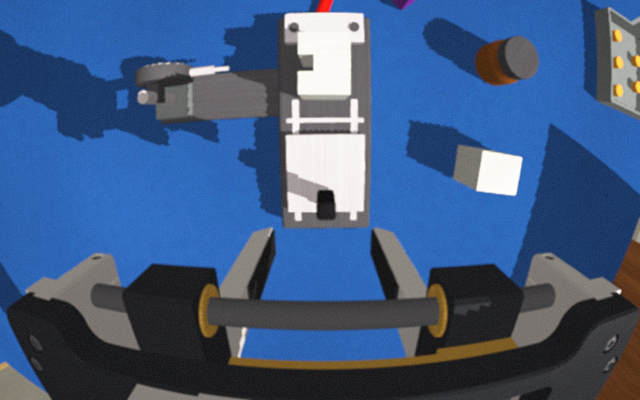

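The block stands with its slot to the left, towards the gauge (slot at (306, 62)). The grip's top is at about (326, 213), centred between the fingers.

Run:
```python
from h import *
s=r.get_state();R=np.array(s['tool_rot'])
for u,v,z in [(326,213,.09),(326,190,.04),(323,30,.09)]:
    p=wpt('w3',u,v,z);print(p.round(4),((p-s['tool_pos'])@R*1000).round(1))
b=[wpt('w3',u,v,.09) for u,v in[(298,33),(351,31),(351,96),(297,96)]];print(np.mean(b,0))
d=np.load('pics/w3.npz')['d'];print(d[205:222:3,326])
```

```text
[ 0.4812 -0.1873  0.09  ] [-0.2  2.3 60.3]
[ 0.4889 -0.1857  0.04  ] [  7.6   2.9 110.3]
[ 0.6211 -0.1454  0.09  ] [145.8  -0.3  60.3]
[ 0.59523851 -0.15370949  0.09      ]
[0.24853055 0.24956436 0.24983153 0.2505349  0.25085515 0.31480643]
```

```bash
python3 -m handwheel '[[[0,2,20,0,0,0,60],[0,0,20,0,0,0,60],[0,0,20,0,0,0,60],[0,0,20,0,0,0,60],[0,0,12,0,0,0,60],[0,0,5,0,0,0,60],[0,0,0,0,0,0,8],[0,0,0,0,0,0,8],[0,0,0,0,0,0,8],[0,0,0,0,0,0,8],[0,0,0,0,0,0,8],[0,0,0,0,0,0,8]]]' 30 && python3 -m handwheel '[[[0,0,0,0,0,0,8],[4,0,0,0,0,0,8],[4,0,0,0,0,0,8],[4,0,0,0,0,0,8],[4,0,0,0,0,0,8],[4,0,0,0,0,0,8],[4,0,0,0,0,0,8],[4,0,0,0,0,0,8],[4,0,0,0,0,0,8],[2,0,0,0,0,0,8],[0,0,0,0,0,0,8]]]'
```

```text
time: 11.0
tool_pos: [0.4814, -0.1875, 0.0532]
tool_rot: [[0.963, 0.268, 0.001], [0.268, -0.963, -0.001], [0.0, 0.001, -1.0]]
force: [0.6, -1.7, 1.6]
gripper_width: 0.165
grip_force: 30.0
time: 12.38
tool_pos: [0.5136, -0.1781, 0.0532]
tool_rot: [[0.964, 0.268, -0.001], [0.268, -0.964, -0.0], [-0.001, -0.0, -1.0]]
force: [-2.4, -2.4, 5.6]
gripper_width: 0.169
grip_force: 30.0
```

```bash
python3 -m handwheel '[[[1,0,0,0,0,0,8],[1,0,0,0,0,0,8],[1,0,0,0,0,0,8],[0,0,0,0,0,0,8]]]';  python3 -m handwheel '[[[1,0,0,0,0,0,8],[1,0,0,0,0,0,8],[0,0,0,0,0,0,8]]]'
```

```text
time: 12.88
tool_pos: [0.5155, -0.1776, 0.0532]
tool_rot: [[0.964, 0.267, -0.002], [0.267, -0.964, -0.0], [-0.002, -0.0, -1.0]]
force: [-4.0, -2.0, 6.2]
gripper_width: 0.164
grip_force: 30.0
time: 13.25
tool_pos: [0.5174, -0.177, 0.0532]
tool_rot: [[0.964, 0.267, -0.002], [0.267, -0.964, -0.0], [-0.002, -0.0, -1.0]]
force: [-4.7, -2.5, 7.3]
gripper_width: 0.166
grip_force: 30.0
```

```bash
for i in 1 2 3; do python3 -m handwheel '[[[1,0,0,0,0,0,8],[0,0,0,0,0,0,8]]]' | grep -E 'pos|force:'; done
```

```text
tool_pos: [0.5183, -0.1768, 0.0532]
force: [-4.4, -1.6, 6.2]
grip_force: 30.0
tool_pos: [0.5184, -0.1767, 0.0532]
force: [-6.1, -2.6, 7.7]
grip_force: 30.0
tool_pos: [0.5184, -0.1767, 0.0532]
force: [-8.4, -3.2, 9.6]
grip_force: 30.0
```

```bash
python3 -m handwheel '[[[1,0,0,0,0,0,8],[1,0,0,0,0,0,8],[1,0,0,0,0,0,8],[0,0,0,0,0,0,8]]]' | grep -E 'pos|force:'; python3 -m handwheel '[[[-1,0,0,0,0,0,8],[-1,0,0,0,0,0,8],[-1,0,0,0,0,0,8],[0,0,0,0,0,0,8],[0,0,0,0,0,0,50],[0,0,0,0,0,0,50],[0,0,0,0,0,0,50],[0,0,0,0,0,0,50],[0,0,-20,0,0,0,50],[0,0,-40,0,0,0,50],[0,0,-40,0,0,0,50],[0,0,0,0,0,0,50]]]'
python3 - <<'E'
from h import *
snap('wrist','w4');im=cv2.imread('pics/w4.png')[0:240,220:440];cv2.imwrite('pics/c4.png',cv2.resize(im,None,fx=2.5,fy=2.5))
E
```

```text
tool_pos: [0.5185, -0.1767, 0.0531]
force: [-12.2, -3.7, 14.7]
grip_force: 30.1
time: 16.0
tool_pos: [0.5239, -0.1765, 0.1559]
tool_rot: [[0.964, 0.267, 0.006], [0.267, -0.964, -0.002], [0.006, 0.003, -1.0]]
force: [0.3, 0.7, -0.1]
gripper_width: 0.531
grip_force: 0.0
```

View pics/c4.png

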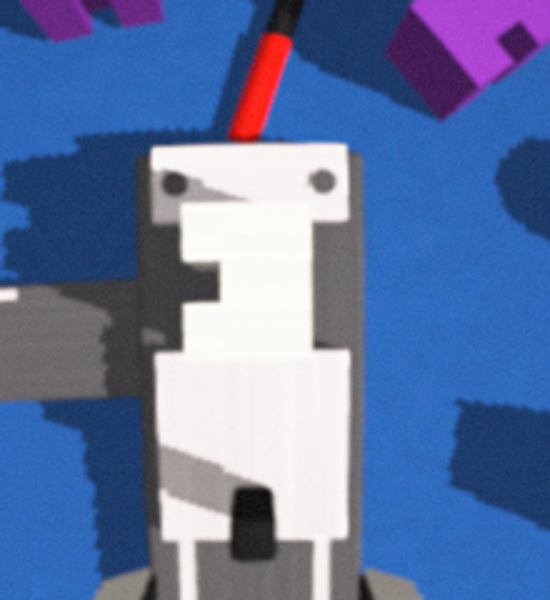

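The block (250, 280) is square and snug between both jaws. Its slot faces left towards the gauge, and the fingers are clear of everything.

```bash
python3 -c "
from rig import r
print(r.sign_off())"
```

```text
the job is handed in; nothing more can be done
None
```

I turned the block so its slot faces the gauge, slid the jaw snug against it, let go and handed the job in at about 16 s; sign-off gave no verdict, but the last wrist picture shows the block square between both jaws, and the spare was never approached.

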